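Zero the pigment mill and back its dial off six clicks

TASK

Set the pigment mill: turn the round dial on its head clockwise (seen from above) until it comes up firm at its zero stop, without forcing it beyond that, then turn it back counter-clockwise by exactly six clicks, leave it resting in that click and let go. Leave the bottle, the jar and the pail where they stand.

Things in the scene. Friction and masses are not known exactly. Their poses are not given: they have to be found in the camera images.
- mill: Grey bench pigment mill, fixed. Origin on the table under the dial's axis; yaw varies. There stands a round grinding head, radius 72 mm, flat top at 100 mm with the dial on it. On its +y side a feed block (x +-75, y 145 to 311, top at 132 mm) carries a hopper. Base plate 200 mm wide, y -85 to 315 mm. A steel chute sticks out of the head to x -115 mm, below 75 mm height.
- hopper_rim (a point): Centre of the mouth of the open steel hopper on the mill's feed block: radius 70 mm, rim 228 mm above the table, 228 mm from the dial's axis along the mill's +y. Fixed; the tallest thing near the dial.
- dial_grip (a point): Point on the dial's vertical axis at the height to grip, 130 mm above the table; fixed to the mill, does not turn with the dial. The dial is a black, finely ribbed round knob, diameter 40 mm, from 106 to 146 mm height, without a pointer: grip it from above across any diameter. Grip it with about 40 N, so that it does not slip.
- dial_skirt (a point): Point on the dial's axis at the top of its aluminium skirt (diameter 52 mm), 106 mm above the table, fixed to the mill. Clicks: every 20 degrees (0.349 rad). A sprung ball holds the dial in each click: about 0.2 N m to break out, falling to none half a pitch on, then it snaps forward into the next click (brief jolts of up to 0.55 N m) and stays. Counter-clockwise from above opens; 13 clicks in all.
- plate_gap (a joint): Hidden gap of the plates, m: 0 at zero, +0.00005 per click counter-clockwise; its reading is far too noisy to use, go by feel. At the start 3 to 6 clicks open. Zero, the clockwise end, is itself a click; from 0.01 to 0.05 rad past it the stop adds 0.35 N m plus 2.5 N m/rad: a lasting resistance, no snap. Let go, it springs back to zero. Forcing it 0.24 rad past zero (0.9 N m) damages it.
- amber_bottle: Bystander: brown glass bottle, radius 36 mm, 190 mm tall, origin at the centre of its underside.
- pigment_jar: Bystander: pale translucent jar with a white cap, radius 34 mm, 100 mm tall, origin at the centre of its underside.
- steel_pail: Bystander: small open steel pot with two black loop handles at its sides, radius 50 mm without them, 100 mm tall, origin at the centre of its underside.

How it is judged (in metres and radians):
On the way:
1. the dial is turned clockwise to its zero stop (gap within 0.3 click of zero) (value of joint plate_gap below 1.5e-05 m), for 0.2 s.
At the end, for the whole second after the job is handed in: After having been at zero, the dial rests in the sixth click counter-clockwise from the zero stop (gap 0.300 mm, within 0.015 mm, which is 0.3 click) (value of joint plate_gap between 0.000285 and 0.000315 m); the robot touches nothing.
It fails at once if the dial is forced more than 0.7 click (0.24 rad) beyond its zero stop (value of joint plate_gap below -3.5e-05 m).
It fails at once if the bottle is moved more than 20 mm or tipped (distance of amber_bottle from where it was at the start of the episode above 0.02 m or angle between amber_bottle's own z axis and vertical above 0.3 rad).
It fails at once if the jar is moved more than 20 mm or tipped (distance of pigment_jar from where it was at the start of the episode above 0.02 m or angle between pigment_jar's own z axis and vertical above 0.3 rad).
It fails at once if the pail is moved more than 20 mm or tipped (distance of steel_pail from where it was at the start of the episode above 0.02 m or angle between steel_pail's own z axis and vertical above 0.3 rad).
It also fails if it takes over 72 s, if anything falls off the work surface, if the arm or the gripper's body presses on something with over 40 N, if the wrist force passes 120 N, or if a joint passes its speed limit or range.

ROBOT

A 7-joint arm with a two-finger parallel gripper is mounted at the origin on the work surface. World frame = base frame: x ahead of the robot, y to its left, z up, the work surface at z = 0. Lengths are in mm, angles in rad, forces in N, time in s.
With the tool pointing down it reaches from about 425 to 1025 mm from the base axis. Payload 3.6 kg.
Tool frame: the origin (TCP) lies on the centre line of the jaws, within the pads' length; the fingertips stand 11 mm ahead of it and the grasp point (between the pads) lies 8 mm behind it; y points along the fingers, x is the direction in which the jaws open and shut, and the axes are right-handed (so a half turn about y gives the same grasp; the last joint's range is limited). The gripper opens to 85 mm and grips with 20 to 120 N. Pads are 22 mm wide; open, the fingers measure 114 mm over their backs; the gripper's body (76 mm by 85 mm) begins 54 mm behind the grasp point. The pads swing forward as they close: fully open they stand 13 mm farther back than shut.
Start: joints at [-1.425, 0.591, 0.048, 1.609, -0.033, 0.943, -0.034], TCP at [171.485, 704.431, 218.202] pointing down, gripper open.
Joint ranges: [-2.69, 2.69], [-0.47, 2.24], [-1.27, 1.36], [0.19, 2.51], [-1.53, 4.68], [0.08, 2.07], [-3.09, 3.09]. Speed limits (rad/s): [2.57, 2.57, 3.14, 3.14, 3.14, 3.14, 3.14].

INTERFACE

Orientations are given as a rotation vector (axis times angle).
In Python, from plant import get_state, capture, hand_in gives the robot as it stands. The module is installed in compiled form; this text tells all that it offers.
- The arm moves only by the tool arm_command, never from a script. Its argument "increments" is a list of rows, each a list of 3 entries, a list of its own where there are three numbers: the shift along the tool's x, y, z in m, then the turn, a rotation vector about the tool's x, y, z in rad, then the closure, from 0 (fully open) to 1 (shut). In form: [[[x, y, z], [rx, ry, rz], grip], ...]. A call has 1 to 20 rows; each row is the pose to reach, as a shift and turn from the pose measured when the call began, along the tool's axes at that moment; what a row does not reach only later rows make up. A row lasts 1/12 s, in which the tool goes at most 41.7 mm and 7.16 degrees, less where a joint would pass 70% of its speed; a pose out of reach is approached as far as the arm can. A call with a gripper value outside its range is refused whole. The fingers move at their own pace and stop on an object; "force" is the grip in N (left out, the last holds). Time passes only in rows, so rows that repeat a pose let the fingers close. It gives the time, the measured TCP pose, the force and the opening at its end, in the units of the state.
- get_state(): the state, without advancing time (a new reading comes with each control period).
- capture(name): name is "scene" or "top" or "wrist"; returns a dict with "frame" (420x560x3 uint8, blue, green, red), "depth" (420x560 float32, mm along the optical axis (not along the pixel's ray), 0 where there is no reading), "fx", "fy", "cx", "cy" (pixels), "cam_to_world" (4x4, takes a point from camera to world coordinates). Camera axes: x right, y up, looking along -z (the intrinsics and any distortion apply to the point x, -y, -z); pixel columns grow to the right and rows downward; lengths in mm; the calibration is good to about 2 mm. A picture is of the moment at which its call begins.
- hand_in(): hands the job in, once; it reports no verdict.
The state is a dict: "time_s": time; "qpos": joint angles; "dq": joint speeds; "joint_torque": joint torques, N m; "ee_pos": TCP position; "eef_rot": TCP orientation; "force": force on the tool from outside, world axes, zero at the start; "moment": the same for the moment, N m; "grip_width": opening from 0.0 (shut) to 1.0 (fully open).
Only numpy, scipy, OpenCV 4.12 (cv2) and the standard library are available. Lean on these libraries where they do the work, as an engineer would, in place of code of your own. Each camera call takes 0.05 s, during which the arm holds its last target.

## Working session

There is one attempt and no reset: what is moved stays moved. The work goes in short steps, Python scripts to look and compute and a tool call to move; the robot and the scene stay as the last step left them, time stands still between calls to the robot, and variables do not carry over. Pictures are saved under pics/ and viewed, and the job is handed in when it is done.

Besides the shell and the picture viewer there is one more tool, called after "Emit:" by a JSON object that holds its "op" and its "data". arm_command: Moves the arm, as the interface text tells. Its arguments: {"type":"object","properties":{"increments":{"type":"array","items":{"type":"array"}},"force":{"type":"number"}},"required":["increments"]}

```bash
mkdir -p pics; ls; python3 - <<'E'
from plant import *
import cv2,pickle
s=get_state();print(s)
d={}
for n in("scene","top","wrist"):
    c=capture(n);d[n]=c;cv2.imwrite(f"pics/{n}0.png",c["frame"]);print(n,c["fx"],c["cx"],c["cy"],c["cam_to_world"].round(3).tolist(),[k for k in c])
pickle.dump(d,open("c0.pkl","wb"))
E
```

```text
pics
{'time_s': 0.0, 'qpos': array([-1.42552476,  0.59214056,  0.04829727,  1.60981666, -0.03325095,
        0.94267379, -0.03367527]), 'dq': array([ 0.00091468,  0.00064129,  0.00122843,  0.00028706, -0.00142351,
       -0.00016957, -0.00027809]), 'joint_torque': array([-4.63180804e-04, -5.48689091e+01,  1.54602706e+00, -1.98134691e+01,
        9.29861621e-03,  8.50641722e-03, -4.62235732e-06]), 'ee_pos': array([171.27481219, 703.60960951, 217.02757278]), 'eef_rot': array([-1.31422752, -1.03047724,  1.03323274]), 'force': array([-1.13660051, -0.91544569,  0.56695453]), 'moment': array([ 0.01444306, -0.05683354, -0.00757483]), 'grip_width': 0.9963607360794982}
scene 407.3944444784071 280.32821590744607 207.72823057218184 [[0.377, -0.512, 0.772, 1272.153], [0.926, 0.223, -0.305, -290.409], [-0.016, 0.83, 0.558, 625.45], [0.0, 0.0, 0.0, 1.0]] ['frame', 'depth', 'fx', 'fy', 'cx', 'cy', 'cam_to_world']
top 461.96405403758195 284.0298624540123 214.47442514932376 [[0.02, 0.997, -0.077, 530.318], [-1.0, 0.021, 0.012, -1.202], [0.014, 0.077, 0.997, 1182.469], [0.0, 0.0, 0.0, 1.0]] ['frame', 'depth', 'fx', 'fy', 'cx', 'cy', 'cam_to_world']
wrist 326.1922137606623 276.3380388879891 204.31495465057878 [[0.237, -0.932, -0.276, 101.05], [0.972, 0.227, 0.068, 721.63], [-0.001, -0.284, 0.959, 372.047], [0.0, 0.0, 0.0, 1.0]] ['frame', 'depth', 'fx', 'fy', 'cx', 'cy', 'cam_to_world']
```

View pics/scene0.png

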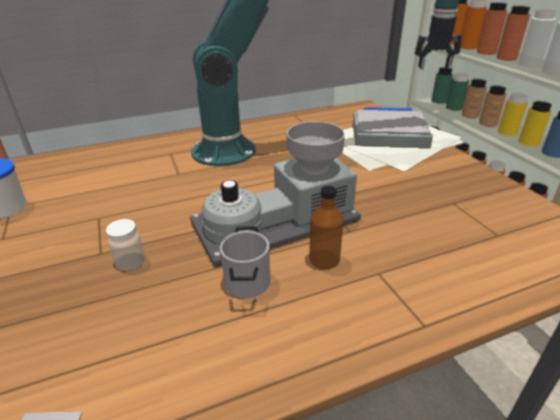

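View pics/top0.png

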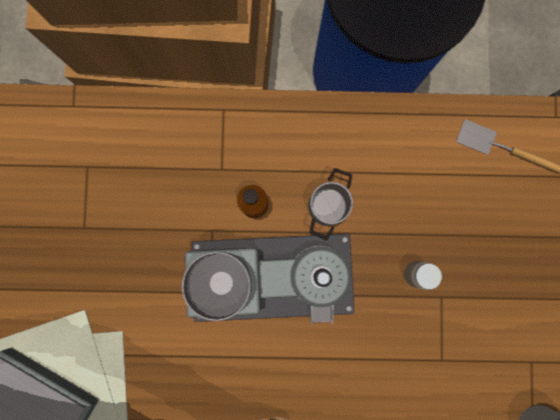

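```bash
python3 - <<'E'
from scipy.spatial.transform import Rotation as R
print(R.from_rotvec([-1.31422752, -1.03047724,  1.03323274]).as_matrix().round(3))
E
```

```text
[[ 0.236 -0.    -0.972]
 [ 0.972 -0.002  0.236]
 [-0.002 -1.    -0.   ]]
```

```bash
cat > h.py <<'E'
import numpy as np,cv2,pickle
from plant import *
from scipy.spatial.transform import Rotation as R
def ray(c,u,v):
    p=np.array([(u-c["cx"])/c["fx"],-(v-c["cy"])/c["fy"],-1.])
    M=c["cam_to_world"];return M[:3,3],M[:3,:3]@p
def onz(c,u,v,z):
    o,d=ray(c,u,v);return o+d*(z-o[2])/d[2]
def pts(c):
    v,u=np.mgrid[0:420,0:560];d=c["depth"]
    P=np.stack([(u-c["cx"])/c["fx"]*d,-(v-c["cy"])/c["fy"]*d,-d],-1)
    return P@c["cam_to_world"][:3,:3].T+c["cam_to_world"][:3,3]
E
python3 - <<'E'
from h import *
d=pickle.load(open("c0.pkl","rb"))
for n in("top","scene"):
    c=d[n];P=pts(c);ok=c["depth"]>0
    f=c["frame"].astype(int)
    # head top z 100, dial top z146
    if n=="top": box=np.s_[225:330,270:375]
    else: box=np.s_[170:260,190:275]
    m=np.zeros(ok.shape,bool);m[box]=1;m&=ok
    k=m&(P[...,2]>136)&(P[...,2]<160)
    print(n,"dial pts",k.sum(),P[k].mean(0),P[k].min(0),P[k].max(0))
    k2=m&(abs(P[...,2]-100)<8)
    print("head",k2.sum(),P[k2].min(0),P[k2].max(0))
c=d["top"]
# black mask of dial
g=c["frame"].max(2);m=((g<60)*255).astype(np.uint8);m2=np.zeros_like(m);m2[255:300,300:345]=m[255:300,300:345]
n,l,s,cen=cv2.connectedComponentsWithStats(m2)
for i in range(1,n):
  if s[i,4]>20:
    cs,_=cv2.findContours((l==i).astype(np.uint8),0,1);print(s[i],cen[i],cv2.minEnclosingCircle(cs[0]),onz(c,*cv2.minEnclosingCircle(cs[0])[0],146))
P=pts(c);hm=(P[...,2]>215)&(P[...,2]<240)&(c["depth"]>0);hm[:, :150]=0;hm[:,300:]=0
cs,_=cv2.findContours(hm.astype(np.uint8),0,1);q=max(cs,key=cv2.contourArea);print("hopper",cv2.minEnclosingCircle(q),onz(c,*cv2.minEnclosingCircle(q)[0],228))
cv2.imwrite("pics/z.png",np.hstack([cv2.resize(d["top"]["frame"][245:310,290:355],(400,400),interpolation=2),cv2.resize(d["scene"]["frame"][170:250,190:270],(400,400),interpolation=2)]))
E
```

```text
top dial pts 263 [ 470.82634495 -103.82868271  146.74767396] [ 449.89588205 -123.81020054  136.04518159] [490.12196989 -83.68694873 152.18081141]
head 2236 [ 404.14957281 -171.79475017   92.04847912] [587.08327166 -38.05277344 107.96818685]
scene dial pts 186 [ 476.49583212 -102.54734105  145.07004366] [ 450.75713633 -121.0918091   136.01361101] [491.78462144 -81.01738727 149.76838538]
head 1526 [ 393.02209048 -172.76449318   92.00024022] [693.44427751  40.45724123 107.82863057]
[314 269  15  15  38] [319.10526316 273.23684211] ((321.75, 276.75), 7.850259304046631) [ 472.79986326 -100.6537093   146.        ]
hopper ((216.39927673339844, 285.92626953125), 34.702640533447266) [454.66001855 122.52100003 228.        ]
```

View pics/z.png

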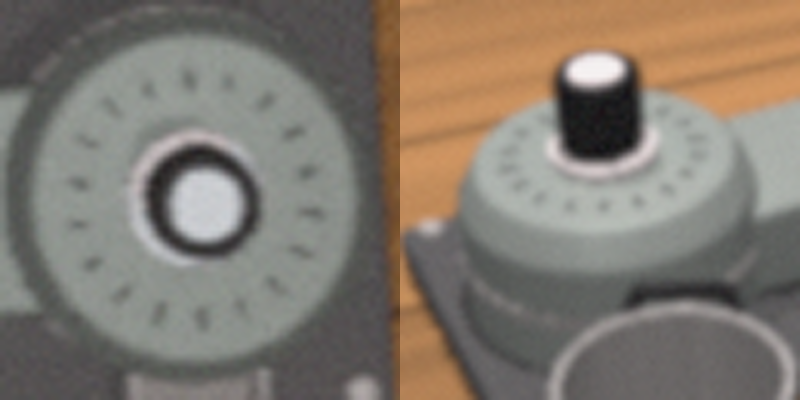

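```bash
python3 - <<'E'
from h import *
d=pickle.load(open("c0.pkl","rb"))
for n,b in(("top",(310,265,337,292)),("scene",(215,175,245,195))):
    c=d[n];g=c["frame"].min(2)[b[1]:b[3],b[0]:b[2]]
    m=(g>165).astype(np.uint8);k,l,s,cen=cv2.connectedComponentsWithStats(m)
    for i in range(1,k):
        if s[i,4]>15:
            u,v=cen[i]+np.array(b[:2]);print(n,s[i],u,v,onz(c,u,v,146))
c=d["top"];P=pts(c)
# bystanders/all tall points vs dial
def cl(name,box,z):
    k=np.zeros((420,560),bool);k[box]=1;k&=(P[...,2]>z)&(c["depth"]>0);print(name,P[k].min(0).round(),P[k].max(0).round())
cl("bottle",np.s_[180:222,230:275],60);cl("pail",np.s_[165:240,300:360],60);cl("jar",np.s_[255:295,405:450],60)
E
```

```text
top [ 1  1 19 22 63] 316.14285714285717 275.1587301587302 [476.085638   -88.08944755 146.        ]
top [ 8  8 11 11 93] 323.03225806451616 277.9247311827957 [ 470.25431129 -103.55027649  146.        ]
scene [ 8  6 12  6 57] 228.59649122807016 183.50877192982455 [ 467.57504081 -100.96294927  146.        ]
bottle [610.  24.  60.] [680.  96. 195.]
pail [ 561. -177.   60.] [729. -77. 106.]
jar [ 444. -385.   60.] [ 511. -321.  107.]
```

Emit:
{"op": "arm_command", "data": {"increments": [[[0, -0.04, 0], [0, 0, 0], 0], [[0, -0.08, 0], [0, 0, 0], 0], [[-0.359, -0.123, -0.405], [0, 0.84, 0], 0], [[-0.359, -0.123, -0.405], [0, 0.84, 0], 0], [[-0.359, -0.123, -0.405], [0, 0.84, 0], 0], [[-0.359, -0.123, -0.405], [0, 0.84, 0], 0], [[-0.359, -0.123, -0.405], [0, 0.84, 0], 0], [[-0.359, -0.123, -0.405], [0, 0.84, 0], 0], [[-0.359, -0.123, -0.405], [0, 0.84, 0], 0], [[-0.359, -0.123, -0.405], [0, 0.84, 0], 0], [[-0.359, -0.123, -0.405], [0, 0.84, 0], 0], [[-0.359, -0.123, -0.405], [0, 0.84, 0], 0], [[-0.359, -0.123, -0.405], [0, 0.84, 0], 0], [[-0.359, -0.123, -0.405], [0, 0.84, 0], 0], [[-0.359, -0.123, -0.405], [0, 0.84, 0], 0], [[-0.359, -0.123, -0.405], [0, 0.84, 0], 0], [[-0.359, -0.123, -0.405], [0, 0.84, 0], 0], [[-0.359, -0.123, -0.405], [0, 0.84, 0], 0]], "force": 40}}

```text
time_s: 1.65
ee_pos: [479.6, 259.7, 340.7]
eef_rot: [-1.537, -0.384, 0.387]
force: [-0.6, 0.5, -0.5]
grip_width: 1.0
```

```bash
cat >> h.py <<'E'
def st():
    s=get_state();M=R.from_rotvec(s["eef_rot"]).as_matrix()
    print("t %.2f"%s["time_s"],"q",s["qpos"].round(3),"p",s["ee_pos"].round(1),"yaw %.4f"%np.arctan2(M[1,0],M[0,0]),"down",M[:,1].round(3),"F",s["force"].round(1),"M",s["moment"].round(3),"g %.3f"%s["grip_width"],"tq7 %.3f"%s["joint_torque"][6])
    return s,M
def to(x,y,z,yaw=None):
    s,M=st();print("shift m",(M.T@(np.array([x,y,z])-s["ee_pos"])/1000).round(4))
    if yaw is not None:
        t=R.from_matrix(np.array([[np.cos(yaw),0,-np.sin(yaw)],[np.sin(yaw),0,np.cos(yaw)],[0,-1,0]]).reshape(3,3))
        T=np.array([[np.cos(yaw),0,-np.sin(yaw)],[np.sin(yaw),0,np.cos(yaw)],[0,-1,0]])
        print("turn",R.from_matrix(M.T@T).as_rotvec().round(4))
E
python3 -c "
from h import *
to(469.5,-103,330,-0.215)"
```

```text
t 1.65 q [-0.915  0.247  0.416  1.888 -0.115  1.032  0.041] p [479.6 259.7 340.7] yaw 0.4916 down [-0.001 -0.001 -1.   ] F [-0.6  0.5 -0.5] M [ 0.023 -0.006  0.013] g 1.000 tq7 0.004
shift m [-0.18    0.0112 -0.315 ]
turn [ 0.0012  0.7066 -0.0014]
```

Emit:
{"op": "arm_command", "data": {"increments": [[[-0.18, 0.0, -0.315], [0, 0.706, 0], 0], [[-0.18, 0.0, -0.315], [0, 0.706, 0], 0], [[-0.18, 0.0, -0.315], [0, 0.706, 0], 0], [[-0.18, 0.0, -0.315], [0, 0.706, 0], 0], [[-0.18, 0.0, -0.315], [0, 0.706, 0], 0], [[-0.18, 0.0, -0.315], [0, 0.706, 0], 0], [[-0.18, 0.0, -0.315], [0, 0.706, 0], 0], [[-0.18, 0.0, -0.315], [0, 0.706, 0], 0], [[-0.18, 0.0, -0.315], [0, 0.706, 0], 0], [[-0.18, 0.0, -0.315], [0, 0.706, 0], 0], [[-0.18, 0.0, -0.315], [0, 0.706, 0], 0], [[-0.18, 0.0, -0.315], [0, 0.706, 0], 0], [[-0.18, 0.0, -0.315], [0, 0.706, 0], 0]]}}

```text
time_s: 2.73
ee_pos: [469.9, -100.2, 340.8]
eef_rot: [-1.565, 0.166, -0.163]
force: [0.4, 1.3, -0.3]
grip_width: 0.998
```

```bash
python3 -c "
from h import *
to(469.5,-103,180,-0.215)
c=capture('wrist');cv2.imwrite('pics/w1.png',c['frame']);pickle.dump(c,open('w1.pkl','wb'))
P=pts(c);k=(c['depth']>0)&(P[...,2]>136)&(P[...,2]<160)&(abs(P[...,0]-470)<35)&(abs(P[...,1]+103)<35)
print(k.sum(),P[k].mean(0),P[k].min(0),P[k].max(0))
g=(c['frame'].min(2)>150).astype(np.uint8);n,l,s,cen=cv2.connectedComponentsWithStats(g)
for i in range(1,n):
  if s[i,4]>100: print(s[i],cen[i],onz(c,*cen[i],146))
"
```

```text
t 2.73 q [-0.522  0.166  0.74   2.02  -0.131  1.005  0.073] p [ 469.9 -100.2  340.8] yaw -0.2095 down [-0.002 -0.001 -1.   ] F [ 0.4  1.3 -0.3] M [ 0.012  0.022 -0.031] g 0.998 tq7 -0.004
shift m [ 0.0004  0.1608 -0.0027]
turn [ 0.0009  0.0055 -0.0018]
1060 [ 469.86297542 -100.4101089   145.20870878] [ 448.94990913 -121.85034172  136.24566163] [489.9445633  -80.98334687 148.44036224]
[249   0  56  32 830] [281.8626506   12.52409639] [507.8712159   55.25543819 146.        ]
[156   8  64  48 931] [180.22663802  37.50053706] [406.94080321  54.74769281 146.        ]
[ 212   44   85   88 4458] [253.3739345   84.83647376] [466.5705146   -2.19118146 146.        ]
[ 380  117   82   81 2291] [407.84417285 153.99432562] [ 612.16610976 -104.31470669  146.        ]
[ 227  119  101   67 4105] [277.94323995 149.75079172] [477.33996993 -70.99761575 146.        ]
[192 162  30  13 242] [209.88842975 168.89669421] [400.98026984 -75.80357258 146.        ]
[266 167  23  24 430] [276.79534884 178.40930233] [ 469.67647762 -101.15817894  146.        ]
[514 316  36  18 240] [534.90833333 322.62083333] [ 747.1763446  -348.07916025  146.        ]
[ 297  320   41   36 1147] [316.99215344 337.60244115] [ 476.76977132 -313.38586159  146.        ]
```

View pics/w1.png

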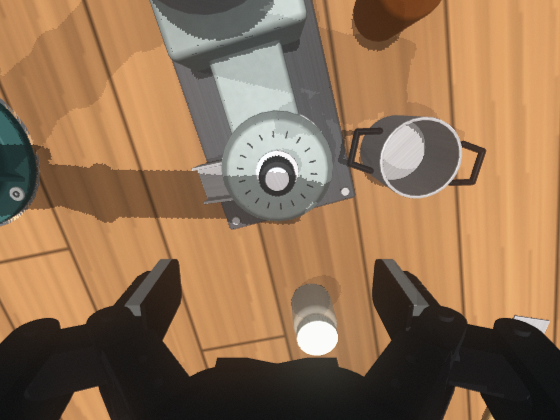

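Emit:
{"op": "arm_command", "data": {"increments": [[[0, 0.04, -0.001], [0, 0, 0], 0], [[0, 0.08, -0.0016], [0, 0, 0], 0], [[0, 0.12, -0.0016], [0, 0, 0], 0], [[0, 0.15, -0.0016], [0, 0, 0], 0], [[0, 0.18, -0.0016], [0, 0, 0], 0], [[0, 0.2, -0.0016], [0, 0, 0], 0], [[0, 0.21, -0.0016], [0, 0, 0], 0], [[0, 0.218, -0.0016], [0, 0, 0], 0], [[0, 0.218, -0.0016], [0, 0, 0], 0], [[0, 0.218, -0.0016], [0, 0, 0], 0], [[0, 0.218, -0.0016], [0, 0, 0], 0]]}}

```text
time_s: 3.7
ee_pos: [470.3, -102.1, 123.9]
eef_rot: [-1.565, 0.164, -0.165]
force: [0.3, -0.8, -0.1]
grip_width: 1.002
```

```bash
python3 -c "
from h import *
to(469.6,-101.8,122,-0.215)
c=capture('wrist');cv2.imwrite('pics/w2.png',c['frame'])
c=capture('scene');cv2.imwrite('pics/s2.png',c['frame'])
"
```

```text
t 3.70 q [-0.266  0.492  0.516  2.241 -0.492  0.516  0.425] p [ 470.3 -102.1  123.9] yaw -0.2090 down [ 0.001 -0.001 -1.   ] F [ 0.3 -0.8 -0.1] M [-0.071  0.053 -0.017] g 1.002 tq7 -0.001
shift m [-0.0007  0.0019  0.0001]
turn [0.0006 0.006  0.0007]
```

View pics/w2.png

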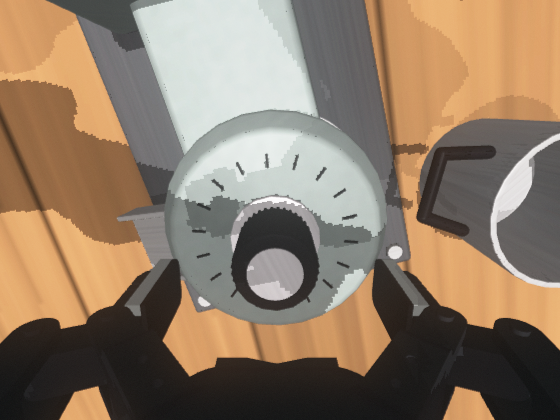

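View pics/s2.png

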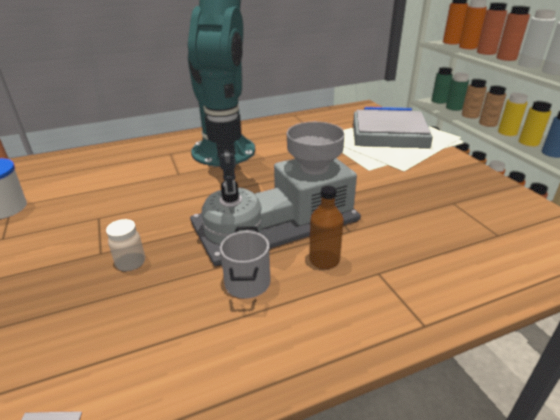

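Emit:
{"op": "arm_command", "data": {"increments": [[[0, 0.002, 0], [0, 0, 0], 0.3], [[0, 0.002, 0], [0, 0, 0], 0.45], [[0, 0.002, 0], [0, 0, 0], 1], [[0, 0.002, 0], [0, 0, 0], 1], [[0, 0.002, 0], [0, 0, 0], 1], [[0, 0.002, 0], [0, 0, 0], 1], [[0, 0.002, 0], [0, 0, 0], 1], [[0, 0.002, 0], [0, 0, 0], 1], [[0, 0.002, 0], [0, 0, 0], 1]], "force": 40}}

```text
time_s: 4.55
ee_pos: [469.7, -102.0, 122.5]
eef_rot: [-1.564, 0.164, -0.165]
force: [-2.0, 1.9, 7.1]
grip_width: 0.443
```

```bash
python3 -c "
from h import *
st()
c=capture('wrist');cv2.imwrite('pics/w3.png',c['frame'])
"
```

```text
t 4.55 q [-0.262  0.494  0.513  2.242 -0.495  0.513  0.428] p [ 469.7 -102.   122.5] yaw -0.2095 down [ 0.  0. -1.] F [-2.   1.9  7.1] M [ 0.091  0.384 -0.05 ] g 0.443 tq7 -0.014
```

View pics/w3.png

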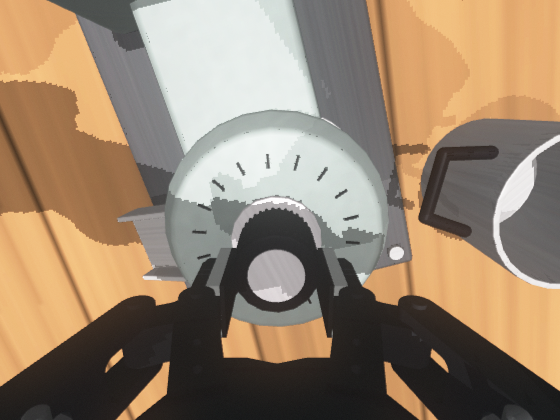

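Emit:
{"op": "arm_command", "data": {"increments": [[[0, 0, 0], [0, 0.05, 0], 1], [[0, 0, 0], [0, 0.1, 0], 1], [[0, 0, 0], [0, 0.1, 0], 1], [[0, 0, 0], [0, 0.1, 0], 1]]}}

```text
time_s: 4.93
ee_pos: [469.7, -102.1, 122.6]
eef_rot: [-1.557, 0.241, -0.241]
force: [-0.0, -0.5, 0.4]
grip_width: 0.444
```

```bash
python3 -c "
from h import *
st()"
```

```text
t 4.93 q [-0.283  0.5    0.542  2.243 -0.522  0.519  0.358] p [ 469.7 -102.1  122.6] yaw -0.3076 down [-0.  0. -1.] F [-0.  -0.5  0.4] M [-0.062  0.116  0.268] g 0.444 tq7 -0.253
```

Emit:
{"op": "arm_command", "data": {"increments": [[[0, 0, 0], [0, 0.06, 0], 1], [[0, 0, 0], [0, 0.12, 0], 1], [[0, 0, 0], [0, 0.18, 0], 1], [[0, 0, 0], [0, 0.24, 0], 1], [[0, 0, 0], [0, 0.3, 0], 1], [[0, 0, 0], [0, 0.36, 0], 1], [[0, 0, 0], [0, 0.42, 0], 1], [[0, 0, 0], [0, 0.48, 0], 1], [[0, 0, 0], [0, 0.54, 0], 1], [[0, 0, 0], [0, 0.6, 0], 1], [[0, 0, 0], [0, 0.66, 0], 1], [[0, 0, 0], [0, 0.72, 0], 1], [[0, 0, 0], [0, 0.78, 0], 1], [[0, 0, 0], [0, 0.84, 0], 1], [[0, 0, 0], [0, 0.9, 0], 1], [[0, 0, 0], [0, 0.949, 0], 1], [[0, 0, 0], [0, 0.949, 0], 1], [[0, 0, 0], [0, 0.949, 0], 1]]}}

```text
time_s: 6.43
ee_pos: [470.0, -102.3, 122.6]
eef_rot: [-1.342, 0.973, -0.974]
force: [0.2, -0.8, 0.6]
grip_width: 0.443
```

```bash
python3 -c "
from h import *
st()"
```

```text
t 6.43 q [-0.46   0.583  0.812  2.249 -0.77   0.611 -0.322] p [ 470.  -102.3  122.6] yaw -1.2550 down [ 0.001 -0.001 -1.   ] F [ 0.2 -0.8  0.6] M [-0.258 -0.107  0.003] g 0.443 tq7 -0.014
```

Emit:
{"op": "arm_command", "data": {"increments": [[[0, 0, 0], [0, 0.05, 0], 1], [[0, 0, 0], [0, 0.1, 0], 1], [[0, 0, 0], [0, 0.1, 0], 1], [[0, 0, 0], [0, 0.1, 0], 1]]}}

```text
time_s: 6.77
ee_pos: [470.1, -102.4, 122.6]
eef_rot: [-1.304, 1.047, -1.048]
force: [1.1, -0.1, 0.4]
grip_width: 0.446
```

```bash
python3 -c "
from h import *
st()"
```

```text
t 6.77 q [-0.476  0.594  0.84   2.25  -0.794  0.623 -0.394] p [ 470.1 -102.4  122.6] yaw -1.3532 down [ 0.001 -0.001 -1.   ] F [ 1.1 -0.1  0.4] M [-0.154 -0.053 -0.018] g 0.446 tq7 -0.005
```

Emit:
{"op": "arm_command", "data": {"increments": [[[0, 0, 0], [0, 0.05, 0], 1], [[0, 0, 0], [0, 0.05, 0], 1], [[0, 0, 0], [0, 0.05, 0], 1]]}}

```text
time_s: 7.02
ee_pos: [470.1, -102.5, 122.6]
eef_rot: [-1.285, 1.082, -1.084]
force: [-1.0, -0.2, 1.1]
grip_width: 0.445
```

```bash
python3 -c "
from h import *
st()"
```

```text
t 7.02 q [-0.484  0.6    0.853  2.25  -0.805  0.63  -0.429] p [ 470.1 -102.5  122.6] yaw -1.4007 down [ 0.001 -0.001 -1.   ] F [-1.  -0.2  1.1] M [-0.055  0.006  0.2  ] g 0.445 tq7 -0.201
```

Emit:
{"op": "arm_command", "data": {"increments": [[[0, 0, 0], [0, 0.05, 0], 1], [[0, 0, 0], [0, 0.05, 0], 1], [[0, 0, 0], [0, 0.05, 0], 1]]}}

```text
time_s: 7.27
ee_pos: [470.1, -102.4, 122.6]
eef_rot: [-1.264, 1.118, -1.12]
force: [0.7, -0.2, 0.3]
grip_width: 0.443
```

```bash
python3 -c "
from h import *
st()"
```

```text
t 7.27 q [-0.492  0.606  0.866  2.25  -0.817  0.637 -0.464] p [ 470.1 -102.4  122.6] yaw -1.4491 down [ 0.001 -0.001 -1.   ] F [ 0.7 -0.2  0.3] M [-0.139 -0.02  -0.003] g 0.443 tq7 0.014
```

```bash
python3 -c "
from h import *
for i in range(6):
    s=get_state();print(s['time_s'],s['moment'].round(3),s['joint_torque'][6].round(3),s['eef_rot'].round(4));capture('wrist')
"
```

```text
7.2667 [-0.139 -0.02  -0.003] 0.014 [-1.2644  1.1181 -1.12  ]
7.3167 [-0.137 -0.075 -0.048] 0.026 [-1.2644  1.1182 -1.12  ]
7.3667 [-0.136 -0.003 -0.017] 0.018 [-1.2643  1.1183 -1.1202]
7.4167 [-0.171 -0.097  0.021] 0.005 [-1.2642  1.1186 -1.1203]
7.4667 [-0.199 -0.015 -0.019] -0.005 [-1.2641  1.1186 -1.1205]
7.5167 [-0.172 -0.079  0.02 ] -0.013 [-1.2642  1.1188 -1.1206]
```

Emit:
{"op": "arm_command", "data": {"increments": [[[0, 0, 0], [0, 0.04, 0], 1], [[0, 0, 0], [0, 0.04, 0], 1]]}}

```text
time_s: 7.73
ee_pos: [470.1, -102.5, 122.6]
eef_rot: [-1.246, 1.149, -1.151]
force: [0.9, -0.2, -0.3]
grip_width: 0.444
```

```bash
python3 -c "
from h import *
st()
for i in range(4):
    s=get_state();print(s['time_s'],s['moment'].round(3),s['joint_torque'][6].round(3),s['eef_rot'].round(4));capture('wrist')
"
```

```text
t 7.73 q [-0.498  0.611  0.878  2.25  -0.826  0.643 -0.496] p [ 470.1 -102.5  122.6] yaw -1.4909 down [ 0.001 -0.001 -1.   ] F [ 0.9 -0.2 -0.3] M [-0.129 -0.048  0.029] g 0.444 tq7 -0.106
7.7333 [-0.129 -0.048  0.029] -0.106 [-1.2461  1.1493 -1.1511]
7.7833 [-0.158  0.003 -0.133] 0.05 [-1.2469  1.1483 -1.15  ]
7.8333 [-0.182  0.023 -0.168] 0.149 [-1.2468  1.1483 -1.15  ]
7.8833 [-0.245 -0.028 -0.174] 0.168 [-1.2466  1.1484 -1.1502]
```

Emit:
{"op": "arm_command", "data": {"increments": [[[0, 0, 0], [0, 0.05, 0], 1], [[0, 0, 0], [0, 0.1, 0], 1], [[0, 0, 0], [0, 0.12, 0], 1], [[0, 0, 0], [0, 0.12, 0], 1], [[0, 0, 0], [0, 0.12, 0], 1], [[0, 0, 0], [0, 0.12, 0], 1]]}}

```text
time_s: 8.43
ee_pos: [470.0, -102.5, 122.6]
eef_rot: [-1.191, 1.236, -1.238]
force: [-0.5, -1.9, 0.1]
grip_width: 0.443
```

```bash
cat >> h.py <<'E'
def smp(n=3):
    st()
    for i in range(n):
        capture('wrist');s=get_state();print(round(s['time_s'],2),"Mz %.3f tq7 %.3f"%(s['moment'][2],s['joint_torque'][6]))
E
python3 -c "
from h import *
smp()"
```

```text
t 8.43 q [-0.516  0.626  0.91   2.251 -0.853  0.66  -0.583] p [ 470.  -102.5  122.6] yaw -1.6087 down [ 0.001 -0.001 -1.   ] F [-0.5 -1.9  0.1] M [-0.18  -0.046  0.123] g 0.443 tq7 -0.063
8.48 Mz 0.085 tq7 -0.071
8.53 Mz 0.101 tq7 -0.079
8.58 Mz 0.118 tq7 -0.081
```

Emit:
{"op": "arm_command", "data": {"increments": [[[0, 0, 0], [0, 0.04, 0], 1], [[0, 0, 0], [0, 0.08, 0], 1], [[0, 0, 0], [0, 0.08, 0], 1], [[0, 0, 0], [0, 0.08, 0], 1], [[0, 0, 0], [0, 0.08, 0], 1]]}}

```text
time_s: 9.0
ee_pos: [470.0, -102.6, 122.6]
eef_rot: [-1.152, 1.294, -1.296]
force: [-0.0, -0.7, -1.1]
grip_width: 0.447
```

```bash

python3 -c "
from h import *
smp()"
```

```text
t 9.00 q [-0.528  0.636  0.932  2.252 -0.871  0.672 -0.643] p [ 470.  -102.6  122.6] yaw -1.6882 down [ 0.001 -0.001 -1.   ] F [-0.  -0.7 -1.1] M [-0.285 -0.066  0.107] g 0.447 tq7 -0.089
9.05 Mz 0.111 tq7 -0.099
9.1 Mz 0.105 tq7 -0.107
9.15 Mz 0.106 tq7 -0.114
```

Emit:
{"op": "arm_command", "data": {"increments": [[[0, 0, 0], [0, 0.04, 0], 1], [[0, 0, 0], [0, 0.08, 0], 1], [[0, 0, 0], [0, 0.12, 0], 1], [[0, 0, 0], [0, 0.16, 0], 1], [[0, 0, 0], [0, 0.2, 0], 1], [[0, 0, 0], [0, 0.24, 0], 1], [[0, 0, 0], [0, 0.27, 0], 1], [[0, 0, 0], [0, 0.27, 0], 1], [[0, 0, 0], [0, 0.27, 0], 1], [[0, 0, 0], [0, 0.27, 0], 1]]}}

```text
time_s: 9.98
ee_pos: [469.9, -102.7, 122.6]
eef_rot: [-1.0, 1.487, -1.49]
force: [-0.5, -1.7, -0.4]
grip_width: 0.447
```

```bash

python3 -c "
from h import *
smp()"
```

```text
t 9.98 q [-0.565  0.675  1.003  2.253 -0.928  0.717 -0.849] p [ 469.9 -102.7  122.6] yaw -1.9580 down [ 0.001 -0.001 -1.   ] F [-0.5 -1.7 -0.4] M [-0.475  0.141  0.042] g 0.447 tq7 -0.023
10.03 Mz 0.020 tq7 -0.030
10.08 Mz 0.033 tq7 -0.031
10.13 Mz 0.118 tq7 -0.033
```

Emit:
{"op": "arm_command", "data": {"increments": [[[0, 0, 0], [0, 0.04, 0], 1], [[0, 0, 0], [0, 0.08, 0], 1], [[0, 0, 0], [0, 0.08, 0], 1], [[0, 0, 0], [0, 0.08, 0], 1], [[0, 0, 0], [0, 0.08, 0], 1]]}}

```text
time_s: 10.55
ee_pos: [469.9, -102.6, 122.6]
eef_rot: [-0.952, 1.542, -1.544]
force: [0.6, -0.3, 0.0]
grip_width: 0.443
```

```bash

python3 -c "
from h import *
smp()"
```

```text
t 10.55 q [-0.575  0.686  1.023  2.253 -0.943  0.731 -0.909] p [ 469.9 -102.6  122.6] yaw -2.0358 down [ 0.    -0.001 -1.   ] F [ 0.6 -0.3  0. ] M [-0.475  0.248  0.539] g 0.443 tq7 -0.551
10.6 Mz 0.602 tq7 -0.567
10.65 Mz 0.525 tq7 -0.573
10.7 Mz 0.626 tq7 -0.578
```

Emit:
{"op": "arm_command", "data": {"increments": [[[0, 0, 0], [0, -0.04, 0], 1], [[0, 0, 0], [0, -0.078, 0], 1], [[0, 0, 0], [0, -0.078, 0], 1], [[0, 0, 0], [0, -0.078, 0], 1]]}}

```text
time_s: 11.03
ee_pos: [470.0, -102.7, 122.6]
eef_rot: [-0.998, 1.49, -1.492]
force: [-0.3, -0.7, -0.6]
grip_width: 0.446
```

```bash

python3 -c "
from h import *
smp()"
```

```text
t 11.03 q [-0.565  0.675  1.004  2.253 -0.929  0.717 -0.851] p [ 470.  -102.7  122.6] yaw -1.9614 down [ 0.001 -0.001 -1.   ] F [-0.3 -0.7 -0.6] M [-0.397  0.018  0.097] g 0.446 tq7 -0.044
11.08 Mz 0.074 tq7 -0.063
11.13 Mz 0.081 tq7 -0.060
11.18 Mz 0.042 tq7 -0.057
```

Emit:
{"op": "arm_command", "data": {"increments": [[[0, 0, 0], [0, -0.05, 0], 1], [[0, 0, 0], [0, -0.1, 0], 1], [[0, 0, 0], [0, -0.1, 0], 1], [[0, 0, 0], [0, -0.1, 0], 1]]}}

```text
time_s: 11.52
ee_pos: [470.0, -102.6, 122.6]
eef_rot: [-1.056, 1.42, -1.422]
force: [1.2, -0.8, -0.7]
grip_width: 0.443
```

```bash

python3 -c "
from h import *
smp()"
```

```text
t 11.52 q [-0.552  0.66   0.978  2.253 -0.909  0.701 -0.775] p [ 470.  -102.6  122.6] yaw -1.8626 down [ 0.001 -0.001 -1.   ] F [ 1.2 -0.8 -0.7] M [-0.356  0.082 -0.158] g 0.443 tq7 0.200
11.57 Mz -0.207 tq7 0.188
11.62 Mz -0.165 tq7 0.201
11.67 Mz -0.224 tq7 0.217
```

Emit:
{"op": "arm_command", "data": {"increments": [[[0, 0, 0], [0, -0.05, 0], 1], [[0, 0, 0], [0, -0.1, 0], 1], [[0, 0, 0], [0, -0.15, 0], 1], [[0, 0, 0], [0, -0.15, 0], 1], [[0, 0, 0], [0, -0.15, 0], 1]]}}

```text
time_s: 12.08
ee_pos: [470.0, -102.6, 122.6]
eef_rot: [-1.139, 1.312, -1.314]
force: [0.5, -1.0, 0.2]
grip_width: 0.443
```

```bash

python3 -c "
from h import *
smp()"
```

```text
t 12.08 q [-0.531  0.64   0.939  2.252 -0.877  0.677 -0.661] p [ 470.  -102.6  122.6] yaw -1.7127 down [ 0.001 -0.001 -1.   ] F [ 0.5 -1.   0.2] M [-0.252  0.002  0.126] g 0.443 tq7 -0.085
12.13 Mz 0.148 tq7 -0.123
12.18 Mz 0.081 tq7 -0.127
12.23 Mz 0.187 tq7 -0.125
```

Emit:
{"op": "arm_command", "data": {"increments": [[[0, 0, 0], [0, -0.05, 0], 1], [[0, 0, 0], [0, -0.11, 0], 1], [[0, 0, 0], [0, -0.11, 0], 1], [[0, 0, 0], [0, -0.11, 0], 1]]}}

```text
time_s: 12.57
ee_pos: [470.0, -102.5, 122.6]
eef_rot: [-1.193, 1.233, -1.235]
force: [-0.1, -0.5, -0.3]
grip_width: 0.448
```

```bash

python3 -c "
from h import *
smp()"
```

```text
t 12.57 q [-0.515  0.625  0.909  2.251 -0.853  0.66  -0.579] p [ 470.  -102.5  122.6] yaw -1.6045 down [ 0.001 -0.001 -1.   ] F [-0.1 -0.5 -0.3] M [-0.285 -0.069  0.006] g 0.448 tq7 0.047
12.62 Mz -0.045 tq7 0.040
12.67 Mz -0.029 tq7 0.064
12.72 Mz -0.067 tq7 0.067
```

Emit:
{"op": "arm_command", "data": {"increments": [[[0, 0, 0], [0, -0.05, 0], 1], [[0, 0, 0], [0, -0.1, 0], 1], [[0, 0, 0], [0, -0.15, 0], 1], [[0, 0, 0], [0, -0.2, 0], 1], [[0, 0, 0], [0, -0.25, 0], 1], [[0, 0, 0], [0, -0.3, 0], 1], [[0, 0, 0], [0, -0.349, 0], 1], [[0, 0, 0], [0, -0.349, 0], 1], [[0, 0, 0], [0, -0.349, 0], 1]]}}

```text
time_s: 13.47
ee_pos: [470.0, -102.3, 122.6]
eef_rot: [-1.342, 0.974, -0.975]
force: [0.2, -0.5, -0.5]
grip_width: 0.444
```

```bash

python3 -c "
from h import *
smp()"
```

```text
t 13.47 q [-0.46   0.583  0.813  2.249 -0.771  0.612 -0.322] p [ 470.  -102.3  122.6] yaw -1.2565 down [ 0.001 -0.    -1.   ] F [ 0.2 -0.5 -0.5] M [-0.13  -0.073 -0.045] g 0.444 tq7 0.045
13.52 Mz 0.039 tq7 0.038
13.57 Mz -0.076 tq7 0.059
13.62 Mz 0.021 tq7 0.018
```

Emit:
{"op": "arm_command", "data": {"increments": [[[0, 0, 0], [0, -0.05, 0], 1], [[0, 0, 0], [0, -0.1, 0], 1], [[0, 0, 0], [0, -0.15, 0], 1], [[0, 0, 0], [0, -0.2, 0], 1], [[0, 0, 0], [0, -0.25, 0], 1], [[0, 0, 0], [0, -0.3, 0], 1], [[0, 0, 0], [0, -0.349, 0], 1], [[0, 0, 0], [0, -0.349, 0], 1], [[0, 0, 0], [0, -0.349, 0], 1]]}}

```text
time_s: 14.37
ee_pos: [470.0, -102.2, 122.6]
eef_rot: [-1.452, 0.709, -0.709]
force: [-0.2, 0.2, 1.0]
grip_width: 0.444
```

```bash

python3 -c "
from h import *
smp()"
```

```text
t 14.37 q [-0.399  0.548  0.715  2.247 -0.683  0.571 -0.069] p [ 470.  -102.2  122.6] yaw -0.9082 down [ 0. -0. -1.] F [-0.2  0.2  1. ] M [ 0.014 -0.073  0.021] g 0.444 tq7 -0.035
14.42 Mz 0.010 tq7 -0.040
14.47 Mz 0.064 tq7 -0.018
14.52 Mz 0.019 tq7 -0.011
```

Emit:
{"op": "arm_command", "data": {"increments": [[[0, 0, 0], [0, -0.05, 0], 1], [[0, 0, 0], [0, -0.1, 0], 1], [[0, 0, 0], [0, -0.15, 0], 1], [[0, 0, 0], [0, -0.2, 0], 1], [[0, 0, 0], [0, -0.25, 0], 1], [[0, 0, 0], [0, -0.3, 0], 1], [[0, 0, 0], [0, -0.352, 0], 1], [[0, 0, 0], [0, -0.352, 0], 1], [[0, 0, 0], [0, -0.352, 0], 1]]}}

```text
time_s: 15.27
ee_pos: [469.8, -102.0, 122.6]
eef_rot: [-1.526, 0.437, -0.436]
force: [1.1, -0.5, 1.4]
grip_width: 0.442
```

```bash

python3 -c "
from h import *
smp()"
```

```text
t 15.27 q [-0.333  0.518  0.615  2.245 -0.591  0.539  0.182] p [ 469.8 -102.   122.6] yaw -0.5571 down [-0.  0. -1.] F [ 1.1 -0.5  1.4] M [0.059 0.025 0.07 ] g 0.442 tq7 -0.032
15.32 Mz 0.043 tq7 -0.033
15.37 Mz 0.025 tq7 -0.009
15.42 Mz 0.024 tq7 -0.006
```

Emit:
{"op": "arm_command", "data": {"increments": [[[0, 0, 0], [0, -0.05, 0], 1], [[0, 0, 0], [0, -0.1, 0], 1], [[0, 0, 0], [0, -0.15, 0], 1], [[0, 0, 0], [0, -0.2, 0], 1], [[0, 0, 0], [0, -0.25, 0], 1], [[0, 0, 0], [0, -0.3, 0], 1], [[0, 0, 0], [0, -0.35, 0], 1], [[0, 0, 0], [0, -0.35, 0], 1], [[0, 0, 0], [0, -0.35, 0], 1]]}}

```text
time_s: 16.17
ee_pos: [469.7, -102.0, 122.6]
eef_rot: [-1.564, 0.164, -0.163]
force: [-1.0, 1.2, 1.7]
grip_width: 0.447
```

```bash

python3 -c "
from h import *
smp()"
```

```text
t 16.17 q [-0.264  0.495  0.515  2.242 -0.496  0.514  0.43 ] p [ 469.7 -102.   122.6] yaw -0.2085 down [-0.  0. -1.] F [-1.   1.2  1.7] M [ 0.162  0.053 -0.011] g 0.447 tq7 0.032
16.22 Mz -0.045 tq7 0.002
16.27 Mz -0.000 tq7 -0.003
16.32 Mz -0.018 tq7 0.002
```

Emit:
{"op": "arm_command", "data": {"increments": [[[0, 0, 0], [0, -0.05, 0], 1], [[0, 0, 0], [0, -0.1, 0], 1], [[0, 0, 0], [0, -0.15, 0], 1], [[0, 0, 0], [0, -0.2, 0], 1], [[0, 0, 0], [0, -0.25, 0], 1], [[0, 0, 0], [0, -0.25, 0], 1], [[0, 0, 0], [0, -0.25, 0], 1]]}}

```text
time_s: 16.9
ee_pos: [469.6, -102.0, 122.5]
eef_rot: [-1.57, -0.031, 0.032]
force: [-1.4, 0.4, 2.2]
grip_width: 0.441
```

```bash

python3 -c "
from h import *
smp()"
```

```text
t 16.90 q [-0.213  0.481  0.443  2.24  -0.427  0.5    0.606] p [ 469.6 -102.   122.5] yaw 0.0405 down [-0.001  0.    -1.   ] F [-1.4  0.4  2.2] M [0.231 0.091 0.043] g 0.441 tq7 0.042
16.95 Mz 0.189 tq7 -0.067
17.0 Mz 0.198 tq7 -0.199
17.05 Mz 0.173 tq7 -0.224
```

Emit:
{"op": "arm_command", "data": {"increments": [[[0, 0, 0], [0, -0.05, 0], 1], [[0, 0, 0], [0, -0.1, 0], 1], [[0, 0, 0], [0, -0.1, 0], 1], [[0, 0, 0], [0, -0.1, 0], 1]]}}

```text
time_s: 17.38
ee_pos: [469.5, -102.0, 122.6]
eef_rot: [-1.568, -0.11, 0.111]
force: [-0.1, 0.6, 1.7]
grip_width: 0.441
```

```bash

python3 -c "
from h import *
smp()"
```

```text
t 17.38 q [-0.193  0.476  0.415  2.239 -0.399  0.495  0.676] p [ 469.5 -102.   122.6] yaw 0.1404 down [-0.001 -0.    -1.   ] F [-0.1  0.6  1.7] M [0.252 0.088 0.074] g 0.441 tq7 -0.045
17.43 Mz 0.051 tq7 -0.042
17.48 Mz 0.022 tq7 -0.020
17.53 Mz -0.018 tq7 -0.017
```

Emit:
{"op": "arm_command", "data": {"increments": [[[0, 0, 0], [0, 0, 0], 0.5], [[0, 0, 0], [0, 0, 0], 0.3], [[0, 0, 0], [0, 0, 0], 0], [[0, 0, 0], [0, 0, 0], 0], [[0, 0, 0], [0, 0, 0], 0], [[0, 0, 0], [0, 0, 0], 0], [[0, 0, 0], [0, 0, 0], 0], [[0, 0, 0], [0, 0, 0], 0]]}}

```text
time_s: 18.2
ee_pos: [469.6, -102.0, 122.6]
eef_rot: [-1.568, -0.11, 0.111]
force: [-0.4, -0.4, -0.3]
grip_width: 0.999
```

```bash

python3 -c "
from h import *
smp(1)
c=capture('wrist');cv2.imwrite('pics/w5.png',c['frame'])"
```

```text
t 18.20 q [-0.193  0.476  0.415  2.239 -0.399  0.495  0.676] p [ 469.6 -102.   122.6] yaw 0.1408 down [-0.001 -0.    -1.   ] F [-0.4 -0.4 -0.3] M [ 0.038  0.025 -0.015] g 0.999 tq7 -0.000
18.25 Mz -0.005 tq7 -0.000
```

View pics/w5.png

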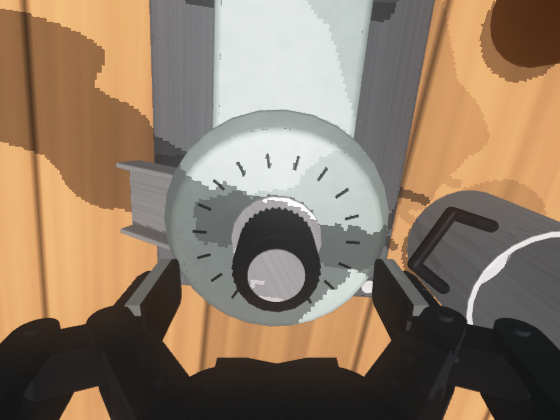

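The wrist picture shows the dial top free at (276, 275), with clear gaps to both pads at (175, 285) and (378, 285). I'll back straight up.

Emit:
{"op": "arm_command", "data": {"increments": [[[0, -0.02, 0], [0, 0, 0], 0], [[0, -0.05, 0], [0, 0, 0], 0], [[0, -0.08, 0], [0, 0, 0], 0], [[0, -0.12, 0], [0, 0, 0], 0], [[0, -0.16, 0], [0, 0, 0], 0], [[0, -0.2, 0], [0, 0, 0], 0], [[0, -0.2, 0], [0, 0, 0], 0], [[0, -0.2, 0], [0, 0, 0], 0], [[0, -0.2, 0], [0, 0, 0], 0]]}}

```text
time_s: 19.05
ee_pos: [469.1, -101.6, 322.3]
eef_rot: [-1.567, -0.11, 0.112]
force: [0.4, 0.4, -0.2]
grip_width: 0.998
```

```bash

python3 -c "
from h import *
smp(1)
c=capture('scene');cv2.imwrite('pics/s5.png',c['frame'])"
```

```text
t 19.05 q [-0.408  0.175  0.616  2.043 -0.124  0.96   0.413] p [ 469.1 -101.6  322.3] yaw 0.1412 down [-0.001  0.001 -1.   ] F [ 0.4  0.4 -0.2] M [ 0.025 -0.001  0.014] g 0.998 tq7 -0.002
19.1 Mz -0.029 tq7 0.000
```

View pics/s5.png

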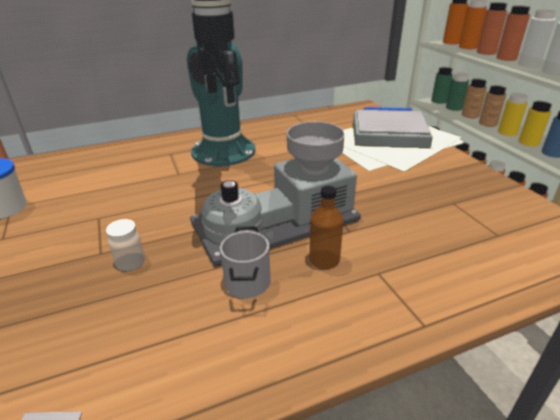

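The scene picture shows the gripper clear above the dial, whose top is at (230, 188). The jar (125, 245), pail (245, 265) and bottle (326, 230) stand where they did at the start.

```bash
python3 -c "
from plant import hand_in
print(hand_in())"
```

```text
the job is handed in; nothing more can be done
None
```

I turned the dial clockwise to its zero stop, turned it back six clicks, let go and handed the job in at about 19 s. No verdict is reported, so the result rests on the checks below.

- **Zero stop:** It came up five clicks from the start. The resistance held at about 0.58 N m for 0.15 s, with the hand about 0.08 rad past zero, well short of the 0.24 rad damage limit.
- **Six clicks back:** At clicks 1 to 6 the hand was within about 0.005 rad of the expected angle and the torque was near zero. I caught the detent pulling forward before clicks 1 and 6.
- **Slip:** At click 5, the starting position, the hand was within 0.001 rad of its first grip angle with no torque, so the dial had not slipped in the grip overall. I relied on feel and hand angle and didn't use the gap reading.
- **Last checks:** After I let go, force and moment read about zero. The last picture shows the gripper 200 mm higher and clear of everything, and the bottle, jar and pail look unmoved by eye.
- **Disagreements:** The cameras differed by up to 3 mm on the dial's position, so I used the mean. On the first pass clockwise, a few readings taken before the arm had settled didn't fit the detent pattern, so after that I let it settle before each reading.

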